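Fit the reamer on the electric citrus juicer and hold it down to run

ROBOT

A 6-joint arm with a two-finger parallel gripper is mounted at the origin on a cart in front of the work surface, level with it; the furniture and walls round the work are solid. World frame = base frame: x ahead of the robot, y to its left, z up, the work surface at z = 0. Lengths are in m, angles in rad, forces in N, time in s.
With the tool pointing down it reaches from about 0.35 to 0.975 m from the base axis. Payload 4.9 kg.
Tool frame: the origin (TCP) lies on the mounting face of the last link; the fingertips stand 173 mm ahead of it and the grasp point (between the pads) lies 155 mm ahead of it; z points along the fingers, y is the direction in which the jaws open and shut (so a half turn about z gives the same grasp; the last joint's range is limited). The gripper opens to 85 mm and grips with 20 to 120 N. Pads are 22 mm wide; open, the fingers measure 114 mm over their backs; the gripper's body (76 mm by 85 mm) begins 54 mm behind the grasp point. The pads swing forward as they close: fully open they stand 13 mm farther back than shut.
Start: joints at [-1.364, 0.053, 1.613, -0, 1.476, -0.119], TCP at [0.2, -0.592, 0.405] pointing down, gripper open.
Joint ranges: [-3.01, 3.01], [-1.01, 2.22], [0.06, 2.58], [-1.02, 4.17], [0.09, 2.62], [-3.14, 3.14]. Speed limits (rad/s): [2.57, 2.57, 3.14, 3.14, 3.14, 3.14].

INTERFACE

Orientations are given as a rotation vector (axis times angle).
In Python, from station import ctrl gives the robot as it stands. The module is installed in compiled form; this text tells all that it offers.
- The arm moves only by the tool jog_arm, never from a script. Its argument "steps" is a list of rows, each a list of 2 entries, a list of its own where there are three numbers: the shift along the tool's x, y, z in cm, then the turn, a rotation vector about the tool's x, y, z in degrees. In form: [[[tx, ty, tz], [rx, ry, rz]], ...]. A call has 1 to 8 rows; each row shifts and turns the pose as measured when the row begins, along the tool's axes as they then stand; what a row does not reach is not made up. A row lasts 1/10 s, in which the tool goes at most 50 mm and 8.59 degrees, less where a joint would pass 70% of its speed; a pose out of reach is approached as far as the arm can. A call is refused whole if a number of a shift passes 5 or a number of a turn 8.59, either way. A call with a gripper value outside its range is refused whole. "fingers" is the gripper command: -1 is shut, 1 is fully open, values between are in proportion, set as the call begins (left out, the last holds). The fingers move at their own pace and stop on an object; "grip_force" is the grip in N (left out, the last holds). Time passes only in rows, so rows that do not move let the fingers close. It gives the time, the measured TCP pose, the force and the opening at its end, in the units of the state.
- ctrl.get_obs(): the state, without advancing time (a new reading comes with each control period).
- ctrl.get_image(name): name is "scene" or "top" or "wrist"; returns the picture (480x640x3 uint8, red, green, blue); there is no depth.
- ctrl.camera_info(name): a dict with "K" (3x3 intrinsics, pixels), "camera_from_world" (4x4, takes a point from world to camera coordinates). Camera axes: x right, y up, looking along -z (the intrinsics and any distortion apply to the point x, -y, -z); pixel columns grow to the right and rows downward; lengths in m; the calibration is good to about 2 mm. A picture is of the moment at which its call begins: read the wrist's pose just before it. camera_info takes no time and is no camera call; for the wrist camera it gives the pose at the moment of the call.
- ctrl.finish_job(): hands the job in, once; it reports no verdict.
The state is a dict: "t": time; "q": joint angles; "dq": joint speeds; "effort": joint torques, N m; "tool_pos": TCP position; "tool_rot": TCP orientation; "contact_force": force on the tool from outside, world axes, zero at the start; "wrist_torque": the same for the moment, N m; "opening": finger opening in m.
Only numpy, scipy, OpenCV 4.12 (cv2) and the standard library are available. Lean on these libraries where they do the work, as an engineer would, in place of code of your own. Each camera call takes 0.05 s, during which the arm holds its last target.

TASK

Pick up the loose orange reamer and fit it on the drive shaft in the middle of the electric citrus juicer, turning it until its cross-shaped bore meshes with the shaft's cross and it slides fully home on the shaft's collar. Then press it down to work the juicer's start switch and keep pressing: finish with the gripper still holding the reamer and pushing it down, do not let go. Leave the lemon, the tumbler, the jigger and the muddler where they are.

Things in the scene. Friction and masses are not known exactly. Their poses are not given: they have to be found in the camera images.
- juicer: White electric citrus juicer, fixed to the worktop (place and yaw vary; left or right): round motor base 138 mm across, 52 mm high, with a grey dish 132 mm across on it, rim 66 mm above the worktop; a short grey spout reaches 89 mm from the axis along -x of its frame. Origin: centre of its underside, z up.
- drive_seat (a point): Middle of the top of the shaft's grey collar (26 mm across) on the juicer's axis, where the reamer's underside rests; 74 mm above the worktop if not pressed. Above it: a black cross 18 mm high, two crossed bars 16.5 mm long, 6 mm thick along this frame's x and y, then a white tapered pilot nose 9 mm high (11 mm across at its foot, 3 mm at its tip). z up.
- drive (a joint): Turning of the drive shaft about its vertical axis, rad, counter-clockwise from above; 0 = cross along the juicer's x and y. Starts between -0.75 and 0.75. Stiff: a friction of about 0.15 N m holds it, so it stays where it is rather than turning to meet the reamer.
- start_switch (a joint): How far the shaft is pushed down, m: 0 up, 0.006 at its end stop. Spring loaded: it starts to sink at about 4 N, the juicer runs from 0.003 (about 8 N), the stop is reached at about 12 N; it springs back when released.
- reamer: Loose orange juicing cone, 63 mm high, 80 g, upright on a round flange (60 mm across, 5 mm thick). Underside: cross-shaped bore 31 mm deep, two slots 19 mm long, 8.5 mm wide along its x and y, so it meshes every quarter turn; four black marks on the flange's upper side show the slots' directions. Fingertips may push down on the flange. Origin: centre of the underside, z up.
- reamer_grip (a point): Point on the reamer's axis (reamer's frame) 25 mm above its underside: grip round it. Eight upright round ribs, 36 mm over opposite ribs, straight from 7 mm (where the flange's low cone ends) to 40 mm above the underside, lie at 22.5 degrees and every 45 degrees on from x: jaws closing along x, y or the diagonals bear on two ribs each side, 33.7 mm apart.
- lemon: Yellow lemon, 71 x 53 x 51 mm, bystander. Origin at the middle of its underside.
- tumbler: Clear glass tumbler, 80 mm across, 88 mm high, bystander. Origin at the centre of its underside.
- jigger: Metal double-cone measure, 43 mm across, 70 mm high, bystander. Origin at the centre of its underside.
- muddler: Wooden muddler, a turned stick 187 mm long, 25 mm thick, lying down, bystander. Origin at the middle of its underside, length along y.
Mind the look-alikes: they are no part of the job. Of the things shaped like the reamer, the orange one is meant.

How it is judged:
By the outcome, as a careful person would: the job done as asked, in the order asked, and still so for the second after the job is handed in, while the arm keeps its last pose, push and grip.
It also fails if it takes over 45 s, if anything falls off the work surface, if the arm or the gripper's body presses on something with over 40 N, if the wrist force passes 120 N, or if a joint passes its speed limit or range.

## Working session

There is one attempt and no reset: what is moved stays moved. The work goes in short steps, Python scripts to look and compute and a tool call to move; the robot and the scene stay as the last step left them, time stands still between calls to the robot, and variables do not carry over. Pictures are saved under pics/ and viewed, and the job is handed in when it is done.

Besides the shell and the picture viewer there is one more tool, called as a command line: name --argument value ..., lists and objects as JSON in quotes. jog_arm: Moves the arm, as the interface text tells. Its arguments: {"type":"object","properties":{"steps":{"type":"array","items":{"type":"array"}},"fingers":{"type":"number"},"grip_force":{"type":"number"}},"required":["steps"]}

```bash
mkdir -p pics; python3 - <<'E'
from station import ctrl
import cv2
for n in ["scene","top","wrist"]:
    im=ctrl.get_image(n); cv2.imwrite(f"pics/{n}0.png",im[:,:,::-1])
    ci=ctrl.camera_info(n); print(n,ci)
print(ctrl.get_obs())
E
```

```text
scene {'K': array([[492.23999882,   0.        , 319.15099944],
       [  0.        , 492.23999882, 241.92068396],
       [  0.        ,   0.        ,   1.        ]]), 'camera_from_world': array([[ 0.90851083, -0.41730915,  0.02147453, -0.45426313],
       [ 0.16213193,  0.39940556,  0.90232391, -0.13245317],
       [-0.38512506, -0.81628933,  0.43052342, -1.39553157],
       [ 0.        ,  0.        ,  0.        ,  1.        ]])}
top {'K': array([[574.33807489,   0.        , 323.01508067],
       [  0.        , 574.33807489, 239.9388344 ],
       [  0.        ,   0.        ,   1.        ]]), 'camera_from_world': array([[-0.0109264 , -0.99989684, -0.00932331, -0.0124643 ],
       [ 0.98659727, -0.01229822,  0.16271013, -0.49845216],
       [-0.162808  , -0.00742052,  0.98662987, -1.54114406],
       [ 0.        ,  0.        ,  0.        ,  1.        ]])}
wrist {'K': array([[365.48298085,   0.        , 312.22417926],
       [  0.        , 365.48298085, 239.67212913],
       [  0.        ,   0.        ,   1.        ]]), 'camera_from_world': array([[ 0.31907999, -0.94772642, -0.00161106,
[... 179 characters left out ...]
   ,  1.        ]])}
{'t': 0.15, 'q': array([-1.36397735e+00,  5.32571591e-02,  1.61397293e+00,  1.09661058e-05,
        1.47599322e+00, -1.19012766e-01]), 'dq': array([ 9.63156733e-05, -6.01883689e-04, -4.56228968e-03,  1.79001119e-03,
       -1.74930159e-04,  3.81476845e-04]), 'effort': array([ 1.11348410e-03, -3.94242024e+01, -3.70722520e+01, -9.22202253e-05,
        4.66363897e-03, -1.06059375e-05]), 'tool_pos': array([ 0.20001286, -0.59191917,  0.40371638]), 'tool_rot': array([-3.09838565e+00, -5.09288310e-01,  9.52387253e-05]), 'contact_force': array([-0.09262139, -0.20887789,  0.60447281]), 'wrist_torque': array([-0.03241442,  0.00013454,  0.00451485]), 'opening': 0.08548642684684363}
```

View pics/scene0.png

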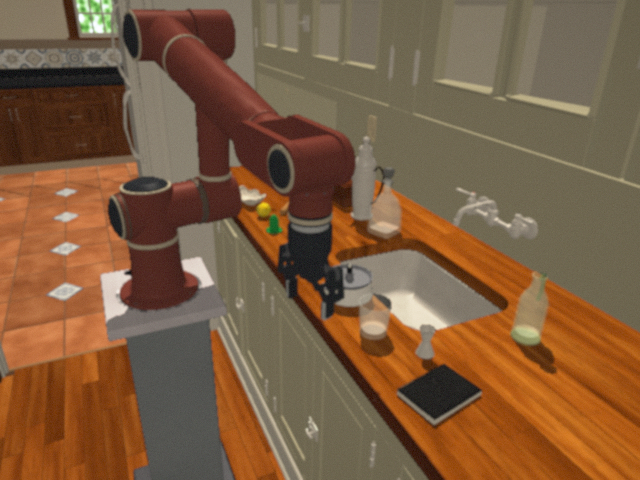

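View pics/top0.png

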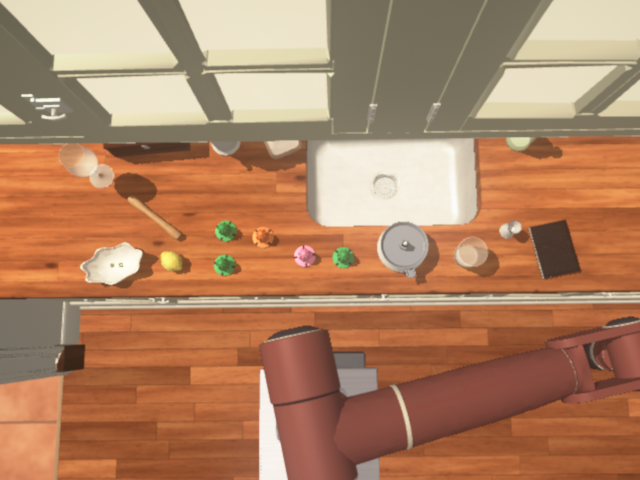

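View pics/wrist0.png

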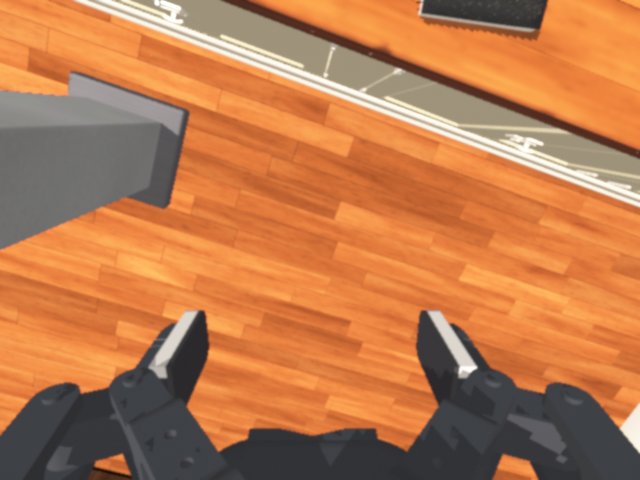

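Top view: the candidates are the orange reamer at (263,237), green ones at (226,231), (224,265) and (343,258), a pink one at (304,257), and the yellow lemon at (172,261). The orange one at (263,237) fits the description. The juicer is at (404,246) with its spout toward (411,272). Next, a close crop and measurements.

```bash
cat > h.py <<'E'
import numpy as np, cv2
from station import ctrl
def ray(ci,u,v):
    K=ci["K"];T=ci["camera_from_world"];R=T[:3,:3];t=T[:3,3]
    d=np.array([(u-K[0,2])/K[0,0],-(v-K[1,2])/K[1,1],-1.0])
    return -R.T@t, R.T@d
def onz(ci,u,v,z):
    o,d=ray(ci,u,v); return o+d*(z-o[2])/d[2]
def proj(ci,p):
    T=ci["camera_from_world"];c=T[:3,:3]@np.asarray(p)+T[:3,3];K=ci["K"]
    return K[0,0]*c[0]/-c[2]+K[0,2], K[1,1]*-c[1]/-c[2]+K[1,2]
E
python3 - <<'E'
from h import *
im=cv2.imread("pics/top0.png"); ci=ctrl.camera_info("top")
hsv=cv2.cvtColor(im,cv2.COLOR_BGR2HSV)
a=cv2.resize(im[200:285,200:300],None,fx=4,fy=4,interpolation=cv2.INTER_CUBIC)
b=cv2.resize(im[205:290,360:460],None,fx=4,fy=4,interpolation=cv2.INTER_CUBIC)
cv2.imwrite("pics/crop1.png",np.hstack([a,b]))
for n,u,v,z in [("reamer",263,237,.03),("juicer rim",404,246,.066),("spout",411,272,.06),("green",343,258,.03),("pink",304,257,.03),("g2",226,231,.03),("g3",224,265,.03),("tumbler",471,253,.04),("lemon",172,261,.02)]:
    print(n,onz(ci,u,v,z).round(3))
E
```

```text
reamer [0.51  0.148 0.03 ]
juicer rim [ 0.475 -0.237  0.066]
spout [ 0.405 -0.254  0.06 ]
green [ 0.449 -0.073  0.03 ]
pink [0.453 0.035 0.03 ]
g2 [0.529 0.252 0.03 ]
g3 [0.433 0.256 0.03 ]
tumbler [ 0.457 -0.423  0.04 ]
lemon [0.448 0.402 0.02 ]
```

View pics/crop1.png

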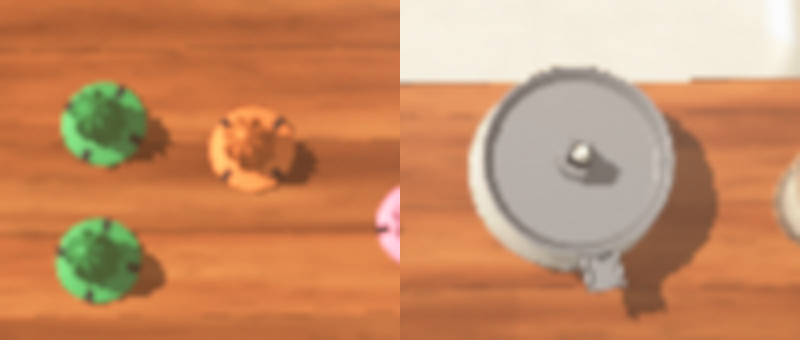

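The orange reamer is confirmed by its colour, four marks and shape; the juicer's spout points to about -x. Next I'll bring the wrist camera over the juicer on the way.

```bash
cat >> h.py <<'E'
from scipy.spatial.transform import Rotation as Ro
def tool():
    o=ctrl.get_obs(); return Ro.from_rotvec(o["tool_rot"]).as_matrix(), o["tool_pos"], o
E
python3 - <<'E'
from h import *
R,p,o=tool(); ci=ctrl.camera_info("wrist"); T=ci["camera_from_world"]
c=-T[:3,:3].T@T[:3,3]
print("tool R\n",R.round(3)); print("cam in tool",R.T@(c-p),"fwd",R.T@(-T[2,:3]),"right",R.T@T[0,:3])
# want camera axis hitting juicer collar at z .08, tcp z .38, same orientation
for name,tg in [("juicer",[.475,-.237,.085]),("reamer",[.51,.148,.03])]:
  for z in (.33,.40):
    f=-T[2,:3]; cz=c[2]-p[2]+z; s=(tg[2]-cz)/f[2]; cam=np.array(tg)-s*f; tcp=cam-(c-p); tcp[2]=z
    d=tcp-p; print(name,z,tcp.round(3),"tool shift cm",(R.T@d*100).round(1))
E
```

```text
tool R
 [[ 0.947  0.32  -0.   ]
 [ 0.32  -0.947  0.002]
 [ 0.    -0.002 -1.   ]]
cam in tool [ 0.08210379 -0.00040047  0.03127265] fwd [-3.19398924e-01 -3.35727316e-04  9.47620290e-01] right [-1.07184096e-03  9.99999426e-01 -6.98352165e-06]
juicer 0.33 [ 0.466 -0.241  0.33 ] tool shift cm [ 36.4 -24.7   7.4]
juicer 0.4 [ 0.488 -0.234  0.4  ] tool shift cm [ 38.8 -24.7   0.4]
reamer 0.33 [0.518 0.15  0.33 ] tool shift cm [ 53.9 -60.1   7.5]
reamer 0.4 [0.541 0.157 0.4  ] tool shift cm [ 56.3 -60.1   0.5]
```

jog_arm --steps '[[[4.6,-2.9,0],[0,0,0]],[[4.6,-2.9,0],[0,0,0]],[[4.6,-2.9,0],[0,0,0]],[[4.6,-2.9,0],[0,0,0]],[[4.6,-2.9,0],[0,0,0]],[[4.6,-2.9,0],[0,0,0]],[[4.6,-2.9,0],[0,0,0]],[[4.6,-2.9,0],[0,0,0]]]'

```text
t: 0.95
tool_pos: [0.4534, -0.2801, 0.401]
tool_rot: [-3.099, -0.489, 0.002]
contact_force: [1.1, -0.4, 1.0]
opening: 0.0856
```

jog_arm --steps '[[[2,-2,3],[0,0,0]],[[1,-1.5,3],[0,0,0]],[[0,0,0],[0,0,0]],[[0,0,0],[0,0,0]]]'

```text
t: 1.35
tool_pos: [0.4747, -0.2306, 0.3406]
tool_rot: [-3.098, -0.505, -0.002]
contact_force: [0.2, -0.5, 0.7]
opening: 0.0854
```

```bash
python3 - <<'E'
from h import *
ci=ctrl.camera_info("wrist"); im=ctrl.get_image("wrist")[:,:,::-1]
cv2.imwrite("pics/w1.png",im); np.save("w1.npy",ci["camera_from_world"])
print(tool()[1], proj(ci,[.475,-.237,.085]))
E
```

```text
[ 0.47441537 -0.23074412  0.3403156 ] (np.float64(323.5305688008982), np.float64(252.1968875560925))
```

View pics/w1.png

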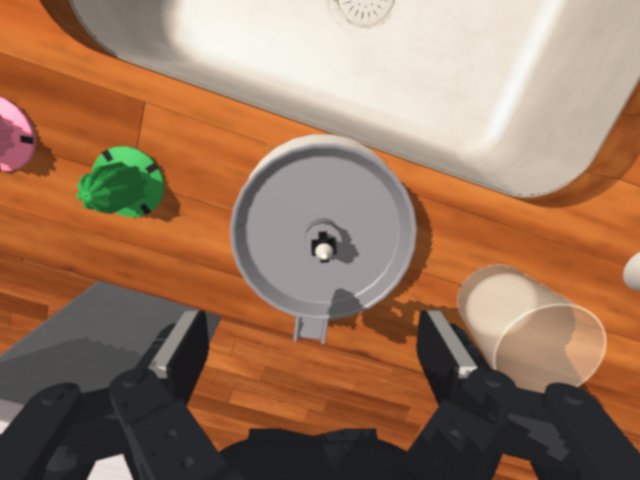

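The wrist view shows the dish at (323,228), the shaft's cross at (323,247) with the nose at (324,251), and the spout at (312,328). I'll zoom in on the shaft.

```bash
python3 - <<'E'
from h import *
im=cv2.imread("pics/w1.png")
cv2.imwrite("pics/w1c.png",cv2.resize(im[215:275,290:360],None,fx=10,fy=10,interpolation=cv2.INTER_CUBIC))
E
```

```text
(no output)
```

View pics/w1c.png

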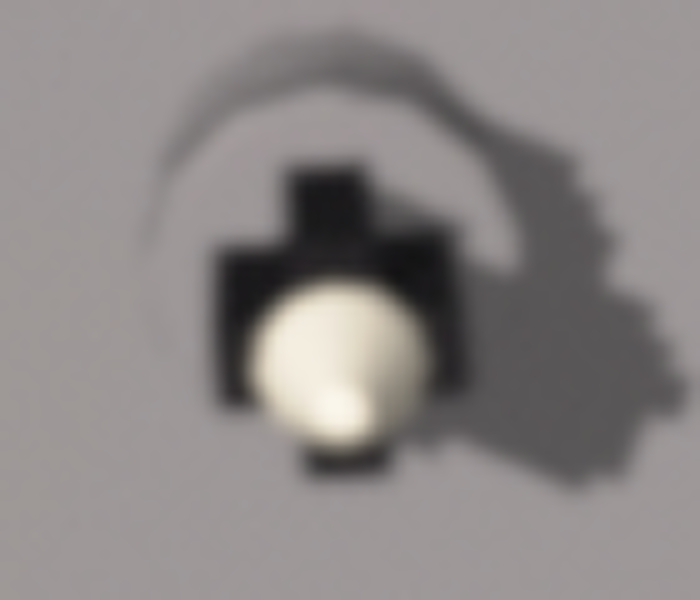

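```bash
python3 - <<'E'
from h import *
ci=ctrl.camera_info("wrist"); ci["camera_from_world"]=np.load("w1.npy")
f=lambda u,v,z: onz(ci,290+u/10-0.45,215+v/10-0.45,z)
L=f(222,408,.092);Rr=f(468,392,.092)
d=Rr-L; print("bar LR",L,Rr,"len",np.linalg.norm(d),"yaw mod90",np.degrees(np.arctan2(d[1],d[0]))%90)
F1=f(306,474,.092);F2=f(390,472,.092);d=F2-F1;print("front",np.linalg.norm(d),np.degrees(np.arctan2(d[1],d[0]))%90)
u=(Rr-L)/np.linalg.norm(Rr-L); n=np.cross([0,0,1],u)
print("center from bar",(L+Rr)/2+n*.003,(L+Rr)/2-n*.003)
Fm=(F1+F2)/2; print("center from front",Fm+n*.00825,Fm-n*.00825)
print("tip",f(343,412,.101),"nose foot",f(338,365,.092))
# collar ellipse centre
print("collar back/left/right z.074",f(335,88,.074),f(150,250,.074),f(522,250,.074))
# rim ellipse
im=cv2.imread("pics/top0.png"); ct=ctrl.camera_info("top")
g=im[205:290,360:460]
# nose in top view crop4: (580,153)
print("top nose",onz(ct,360+(580-400)/4-.4,205+153/4-.4,.097))
# dish rim in wrist
w=cv2.imread("pics/w1.png"); 
# spout dir
a=onz(ci,312,328,.06); print("spout",a)
E
```

```text
bar LR [ 0.47300953 -0.22955813  0.092     ] [ 0.47900584 -0.24403945  0.092     ] len 0.015673683374203037 yaw mod90 22.493091875844954
front 0.0053794510118783615 19.98433677257637
center from bar [ 0.47877946 -0.23565107  0.092     ] [ 0.47323591 -0.2379465   0.092     ]
center from front [ 0.47896774 -0.23546141  0.092     ] [ 0.46372297 -0.24177384  0.092     ]
tip [ 0.47839447 -0.23558758  0.101     ] nose foot [ 0.47811243 -0.23560999  0.092     ]
collar back/left/right z.074 [ 0.49057988 -0.23159962  0.074     ] [ 0.47577852 -0.22340328  0.074     ] [ 0.48379745 -0.24736328  0.074     ]
top nose [ 0.47848249 -0.23476472  0.097     ]
spout [ 0.40361136 -0.25275048  0.06      ]
```

Shaft axis at (0.4786,-0.2355), with the bar, nose and top view agreeing to within 1 mm. The cross yaw is about 22.4° mod 90. Now on to view the reamer.

jog_arm --steps '[[[2,-4.3,0],[0,0,0]],[[2,-4.3,0],[0,0,0]],[[2,-4.3,0],[0,0,0]],[[2,-4.3,0],[0,0,0]],[[2,-4.3,0],[0,0,0]],[[2,-4.3,0],[0,0,0]],[[2,-4.3,0],[0,0,0]],[[2,-4.3,0],[0,0,0]]]'

```text
t: 2.2
tool_pos: [0.5259, 0.143, 0.3562]
tool_rot: [3.1, 0.459, 0.037]
contact_force: [1.0, -0.1, -0.6]
opening: 0.0856
```

jog_arm --steps '[[[1,-1,1],[0,0,0]],[[0,0,0],[0,0,0]],[[0,0,0],[0,0,0]]]'

```text
t: 2.5
tool_pos: [0.5353, 0.1581, 0.3519]
tool_rot: [3.099, 0.464, 0.051]
contact_force: [-0.3, -0.8, 1.0]
opening: 0.0854
```

```bash
python3 - <<'E'
from h import *
ci=ctrl.camera_info("wrist"); im=ctrl.get_image("wrist")[:,:,::-1]
cv2.imwrite("pics/w2.png",im); np.save("w2.npy",ci["camera_from_world"])
u,v=proj(ci,[.51,.148,.03]);print(tool()[1], u,v)
u,v=int(u),int(v)
cv2.imwrite("pics/w2c.png",cv2.resize(im[v-60:v+60,u-75:u+75],None,fx=5,fy=5,interpolation=cv2.INTER_CUBIC)); print(u-75,v-60)
E
```

```text
[0.53523236 0.15771657 0.35183039] 310.7576423686405 263.55978213359333
235 203
```

View pics/w2.png

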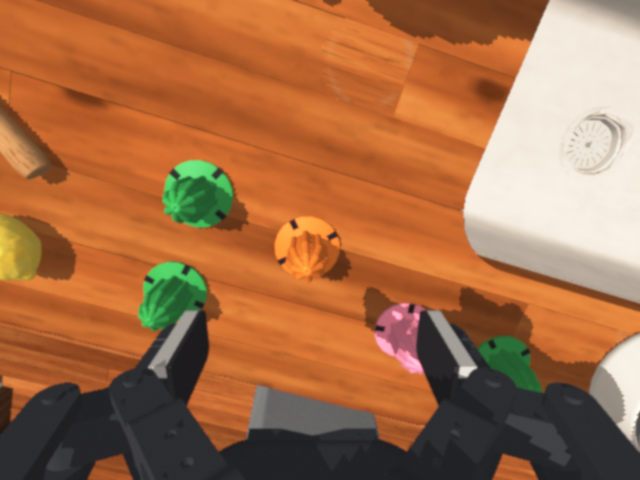

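View pics/w2c.png

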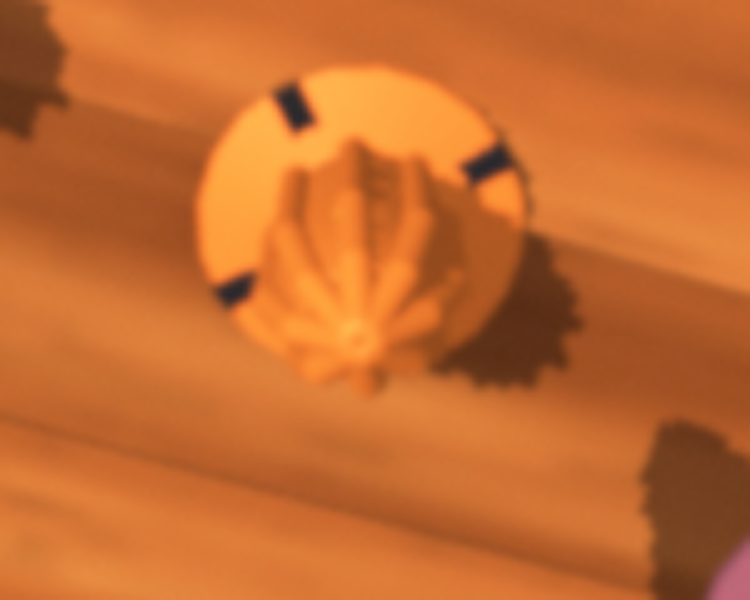

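The crop confirms the orange reamer, with marks at crop (295,107), (488,163) and (237,289) and its apex at (358,338). Next I'll work out its pose.

```bash
python3 - <<'E'
from h import *
ci=ctrl.camera_info("wrist"); ci["camera_from_world"]=np.load("w2.npy")
f=lambda u,v,z: onz(ci,235+u/5-0.4,203+v/5-0.4,z)
A=f(488,163,.005);B=f(237,289,.005);C=f(295,107,.005)
d=B-A;print("AB mid",(A+B)/2,np.linalg.norm(d),np.degrees(np.arctan2(d[1],d[0]))%90)
d=C-(A+B)/2;print("C",np.linalg.norm(d),np.degrees(np.arctan2(d[1],d[0]))%90)
print("apex",f(358,336,.062))
im=cv2.imread("pics/w2.png");h=cv2.cvtColor(im,cv2.COLOR_BGR2HSV)
# flange outline points (crop) 
P=[(198,212),(240,115),(340,67),(400,70),(478,118),(525,212),(500,290)]
Q=np.array([f(u,v,.005)[:2] for u,v in P])
M=np.c_[2*Q,np.ones(len(Q))];s=np.linalg.lstsq(M,(Q**2).sum(1),rcond=None)[0];print("flange circle",s[:2],np.sqrt(s[2]+s[0]**2+s[1]**2))
R,p,o=tool();print(R.round(3),p,o["q"])
print("grasp yaw of tool y:",np.degrees(np.arctan2(R[1,1],R[0,1])))
E
```

```text
AB mid [0.5146586  0.15292246 0.005     ] 0.051990417349837115 44.56469250758718
C 0.025528569781533693 44.49622433437333
apex [0.51554763 0.15361939 0.062     ]
flange circle [0.51526044 0.15339871] 0.02954230414481267
[[ 0.956  0.292  0.033]
 [ 0.292 -0.956 -0.003]
 [ 0.031  0.012 -0.999]] [0.53523236 0.15771657 0.35183039] [ 0.15468984 -0.07634468  1.83047511 -0.00802644  1.35512358  1.43058049]
grasp yaw of tool y: -73.02291929250578
```

```bash
cat >> h.py <<'E'
def plan(xyz,yawy,n):
    R,p,o=tool(); a=np.radians(yawy)
    y=np.array([np.cos(a),np.sin(a),0]);z=np.array([0,0,-1.]);x=np.cross(y,z)
    Rt=np.c_[x,y,z]; rv=Ro.from_matrix(R.T@Rt).as_rotvec(); d=np.asarray(xyz)-p
    print("total tool shift cm",(R.T@d*100).round(2),"rot deg",np.degrees(rv).round(2))
    Rc=R
    for i in range(n):
        print([list((Rc.T@(d/n)*100).round(1)),list(np.degrees(rv/n).round(1))])
        Rc=Rc@Ro.from_rotvec(rv/n).as_matrix()
E
python3 -c "
from h import *
plan([.5151,.1533,.28],-45.5,5)"
```

```text
total tool shift cm [-2.28 -0.25  7.11] rot deg [  1.12  -1.57 -27.51]
[[np.float64(-0.5), np.float64(-0.1), np.float64(1.4)], [np.float64(0.2), np.float64(-0.3), np.float64(-5.5)]]
[[np.float64(-0.4), np.float64(-0.1), np.float64(1.4)], [np.float64(0.2), np.float64(-0.3), np.float64(-5.5)]]
[[np.float64(-0.4), np.float64(-0.1), np.float64(1.4)], [np.float64(0.2), np.float64(-0.3), np.float64(-5.5)]]
[[np.float64(-0.4), np.float64(-0.2), np.float64(1.4)], [np.float64(0.2), np.float64(-0.3), np.float64(-5.5)]]
[[np.float64(-0.4), np.float64(-0.2), np.float64(1.4)], [np.float64(0.2), np.float64(-0.3), np.float64(-5.5)]]
```

jog_arm --steps '[[[-0.5,-0.1,1.4],[0.2,-0.3,-5.5]],[[-0.4,-0.1,1.4],[0.2,-0.3,-5.5]],[[-0.4,-0.1,1.4],[0.2,-0.3,-5.5]],[[-0.4,-0.2,1.4],[0.2,-0.3,-5.5]],[[-0.4,-0.2,1.4],[0.2,-0.3,-5.5]],[[0,0,0],[0,0,0]],[[0,0,0],[0,0,0]]]'

```text
t: 3.25
tool_pos: [0.5168, 0.1427, 0.2863]
tool_rot: [2.902, 1.187, 0.015]
contact_force: [0.6, 0.8, 0.6]
opening: 0.0857
```

```bash
python3 - <<'E'
from h import *
plan([.5151,.1533,.24],-45.5,2)
ci=ctrl.camera_info("wrist"); im=ctrl.get_image("wrist")[:,:,::-1]
cv2.imwrite("pics/w3.png",im); np.save("w3.npy",ci["camera_from_world"])
for z in(.005,.062):print(proj(ci,[.5151,.1533,z]))
E
```

```text
total tool shift cm [ 0.59 -0.92  4.62] rot deg [ 0.53 -0.37 -0.03]
[[np.float64(0.3), np.float64(-0.5), np.float64(2.3)], [np.float64(0.3), np.float64(-0.2), np.float64(-0.0)]]
[[np.float64(0.3), np.float64(-0.4), np.float64(2.3)], [np.float64(0.3), np.float64(-0.2), np.float64(-0.0)]]
(np.float64(297.0304595229493), np.float64(231.28546082061365))
(np.float64(293.9793731457613), np.float64(260.5283288720861))
```

View pics/w3.png

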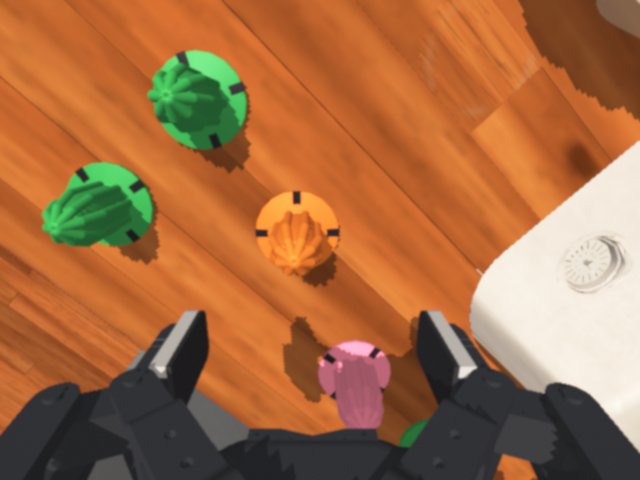

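```bash
python3 - <<'E'
from h import *
ci=ctrl.camera_info("wrist"); ci["camera_from_world"]=np.load("w3.npy")
im=cv2.imread("pics/w3.png")
dark=((im.max(2)<70)*255).astype(np.uint8); dark[:150]=0;dark[290:]=0;dark[:,:240]=0;dark[:,360:]=0
n,_,st,ce=cv2.connectedComponentsWithStats(dark)
for i in range(1,n):
    if st[i,4]>15: print(st[i],ce[i], onz(ci,*ce[i],.005))
print("apex",onz(ci,294,262.5,.062))
E
```

```text
[294 193   5  10  44] [296.06818182 196.95454545] [0.53266398 0.1709887  0.005     ]
[257 231   9   4  36] [261.  232.5] [0.49644169 0.17114804 0.005     ]
[329 230   9   5  40] [333.25 232.25] [0.53270202 0.13419732 0.005     ]
apex [0.51423506 0.15246254 0.062     ]
```

jog_arm --steps '[[[0.3,-0.5,2.3],[0.3,-0.2,0]],[[0.3,-0.4,2.3],[0.3,-0.2,0]],[[0,0,0],[0,0,0]],[[0,0,0],[0,0,0]]]'

```text
t: 3.7
tool_pos: [0.5184, 0.1522, 0.2457]
tool_rot: [2.91, 1.178, 0.014]
contact_force: [0.6, 0.3, 0.4]
opening: 0.0854
```

```bash
python3 - <<'E'
from h import *
plan([.5151,.1533,.182],-45.5,2)
E
```

```text
total tool shift cm [-0.21 -0.34  6.37] rot deg [ 0.3  -0.44 -0.44]
[[np.float64(-0.1), np.float64(-0.2), np.float64(3.2)], [np.float64(0.2), np.float64(-0.2), np.float64(-0.2)]]
[[np.float64(-0.1), np.float64(-0.2), np.float64(3.2)], [np.float64(0.2), np.float64(-0.2), np.float64(-0.2)]]
```

jog_arm --steps '[[[-0.2,-0.2,2],[0.2,-0.2,-0.2]],[[-0.1,-0.1,1.5],[0.2,-0.2,-0.2]],[[0,0,1],[0,0,0]],[[0,0,0],[0,0,0]],[[0,0,0],[0,0,0]]]'

```text
t: 4.2
tool_pos: [0.5178, 0.152, 0.2056]
tool_rot: [2.908, 1.185, 0.016]
contact_force: [-1.0, -0.4, -0.3]
opening: 0.0856
```

```bash
python3 - <<'E'
from h import *
plan([.5147,.1528,.182],-45.5,1)
E
```

```text
total tool shift cm [-0.19 -0.28  2.36] rot deg [ 0.27 -0.52 -0.16]
[[np.float64(-0.2), np.float64(-0.3), np.float64(2.4)], [np.float64(0.3), np.float64(-0.5), np.float64(-0.2)]]
```

jog_arm --steps '[[[-0.4,-0.4,1.5],[0.5,-0.8,-0.2]],[[-0.2,-0.2,0.8],[0.3,-0.4,-0.2]],[[0,0,0],[0,0,0]],[[0,0,0],[0,0,0]]]'

```text
t: 4.6
tool_pos: [0.5091, 0.1523, 0.1817]
tool_rot: [-2.901, -1.195, 0.024]
contact_force: [0.6, 0.2, -0.4]
opening: 0.0852
```

```bash
python3 - <<'E'
from h import *
plan([.5147,.1528,.182],-45.5,1)
E
```

```text
total tool shift cm [ 0.43  0.35 -0.03] rot deg [-0.55  0.72  0.27]
[[np.float64(0.4), np.float64(0.4), np.float64(-0.0)], [np.float64(-0.5), np.float64(0.7), np.float64(0.3)]]
```

jog_arm --steps '[[[0.3,0.3,0],[-0.3,0.4,0]],[[0,0,0],[0,0,0]],[[0,0,0],[0,0,0]]]'

```text
t: 4.9
tool_pos: [0.5141, 0.1523, 0.1822]
tool_rot: [-2.903, -1.196, 0.008]
contact_force: [-0.1, 1.2, -0.0]
opening: 0.0859
```

```bash
python3 - <<'E'
from h import *
plan([.5147,.1528,.182],-45.5,1)
E
```

```text
total tool shift cm [0.07 0.01 0.02] rot deg [-0.18  0.23  0.28]
[[np.float64(0.1), np.float64(0.0), np.float64(0.0)], [np.float64(-0.2), np.float64(0.2), np.float64(0.3)]]
```

Good to 0.7 mm. Closing now.

jog_arm --steps '[[[0,0,0],[0,0,0]],[[0,0,0],[0,0,0]],[[0,0,0],[0,0,0]],[[0,0,0],[0,0,0]],[[0,0,0],[0,0,0]],[[0,0,0],[0,0,0]],[[0,0,0],[0,0,0]],[[0,0,0],[0,0,0]]]' --fingers -1 --grip_force 70

```text
t: 5.7
tool_pos: [0.5147, 0.1524, 0.1832]
tool_rot: [-2.904, -1.196, 0.005]
contact_force: [-0.6, 0.5, -0.7]
opening: 0.0323
```

jog_arm --steps '[[[0,0,0],[0,0,0]],[[0,0,0],[0,0,0]]]'

```text
t: 5.9
tool_pos: [0.5146, 0.1524, 0.1832]
tool_rot: [-2.904, -1.196, 0.005]
contact_force: [0.3, -0.7, 0.1]
opening: 0.0319
```

```bash
python3 - <<'E'
from h import *
im=ctrl.get_image("wrist")[:,:,::-1]
cv2.imwrite("pics/w4.png",im); plan([.5147,.1528,.182],-45.5,1); print(tool()[2])
E
```

```text
total tool shift cm [ 0.03 -0.02  0.12] rot deg [-0.12  0.15  0.28]
[[np.float64(0.0), np.float64(-0.0), np.float64(0.1)], [np.float64(-0.1), np.float64(0.1), np.float64(0.3)]]
{'t': 5.95, 'q': array([1.49192246e-01, 9.41932347e-02, 1.97004379e+00, 2.19446005e-04,
       1.08066547e+00, 9.38401969e-01]), 'dq': array([ 0.00139684,  0.00129569,  0.00085224, -0.00043309,  0.00046111,
        0.00062516]), 'effort': array([-2.65959097e-02, -3.44882298e+01, -3.03591692e+01,  7.96536275e-03,
        1.39261506e-02, -3.06987858e-03]), 'tool_pos': array([0.51463128, 0.15240806, 0.18324202]), 'tool_rot': array([-2.90389155, -1.19617669,  0.00497383]), 'contact_force': array([0.45105747, 0.12362874, 0.92996537]), 'wrist_torque': array([ 0.03034924, -0.03325116,  0.00852306]), 'opening': 0.03197753767806087}
```

View pics/w4.png

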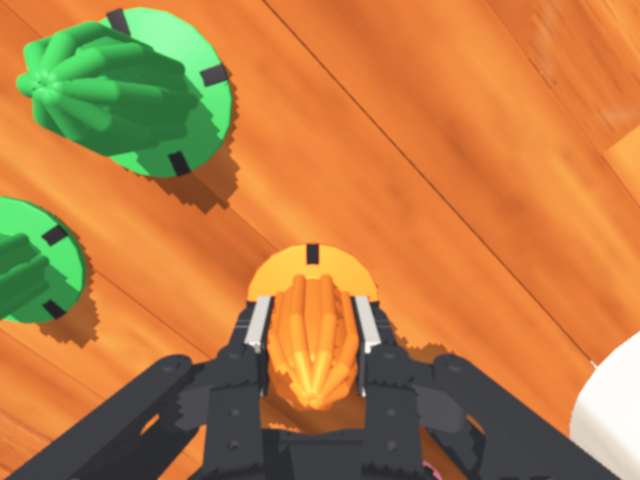

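Gripped cleanly at opening 32 mm, with the flange mark at (313,253) centred between the pads. Now lift.

jog_arm --steps '[[[0,0,-1],[0,0,0]],[[0,0,-2.5],[0,0,0]],[[0,0,-3.5],[0,0,0]],[[0,0,-3.5],[0,0,0]],[[0,0,-2.5],[0,0,0]],[[0,0,-1],[0,0,0]],[[0,0,0],[0,0,0]]]'

```text
t: 6.65
tool_pos: [0.5138, 0.1522, 0.329]
tool_rot: [-2.903, -1.196, 0.012]
contact_force: [-0.6, 0.1, -0.7]
opening: 0.0318
```

```bash
python3 - <<'E'
from h import *
im=ctrl.get_image("wrist")[:,:,::-1]
cv2.imwrite("pics/w5.png",im)
plan([.4786,-.2355,.32],-67.6,10); print(tool()[2]["opening"],tool()[2]["q"])
E
```

```text
total tool shift cm [-29.79  25.06   0.88] rot deg [-0.23  0.46 22.37]
[[np.float64(-3.0), np.float64(2.5), np.float64(0.1)], [np.float64(-0.0), np.float64(0.0), np.float64(2.2)]]
[[np.float64(-2.9), np.float64(2.6), np.float64(0.1)], [np.float64(-0.0), np.float64(0.0), np.float64(2.2)]]
[[np.float64(-2.8), np.float64(2.7), np.float64(0.1)], [np.float64(-0.0), np.float64(0.0), np.float64(2.2)]]
[[np.float64(-2.7), np.float64(2.8), np.float64(0.1)], [np.float64(-0.0), np.float64(0.0), np.float64(2.2)]]
[[np.float64(-2.6), np.float64(2.9), np.float64(0.1)], [np.float64(-0.0), np.float64(0.0), np.float64(2.2)]]
[[np.float64(-2.4), np.float64(3.0), np.float64(0.1)], [np.float64(-0.0), np.float64(0.0), np.float64(2.2)]]
[[np.float64(-2.3), np.float64(3.1), np.float64(0.1)], [np.float64(-0.0), np.float64(0.0), np.float64(2.2)]]
[[np.float64(-2.2), np.float64(3.2), np.float64(0.1)], [np.float64(-0.0), np.float64(0.0), np.float64(2.2)]]
[[np.float64(-2.1), np.float64(3.3), np.float64(0.1)], [np.float64(-0.0), np.float64(0.0), np.float64(2.2)]]
[[np.float64(-1.9), np.float64(3.4), np.float64(0.1)], [np.float64(-0.0), np.float64(0.0), np.float64(2.2)]]
0.03233950327031778 [ 1.49080082e-01 -9.89923498e-02  1.89266954e+00  2.85096877e-04
  1.35694590e+00  9.38392754e-01]
```

View pics/w5.png

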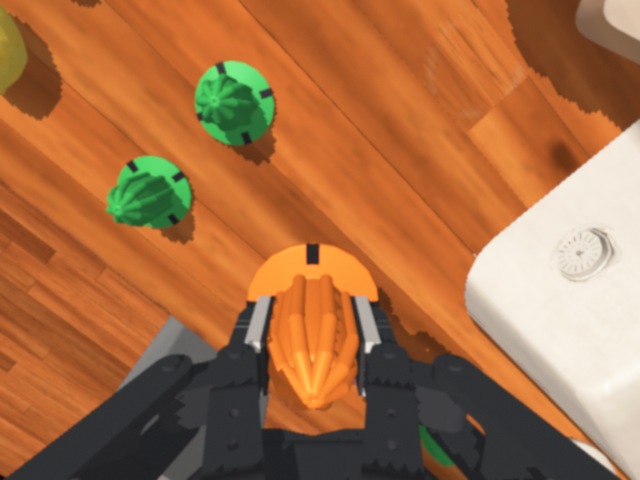

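jog_arm --steps '[[[-3,2.5,0.1],[0,0,2.2]],[[-2.9,2.6,0.1],[0,0,2.2]],[[-2.8,2.7,0.1],[0,0,2.2]],[[-2.7,2.8,0.1],[0,0,2.2]],[[-2.6,2.9,0.1],[0,0,2.2]],[[-2.4,3,0.1],[0,0,2.2]],[[-2.3,3.1,0.1],[0,0,2.2]],[[-2.2,3.2,0.1],[0,0,2.2]]]'

```text
t: 7.5
tool_pos: [0.4777, -0.1626, 0.3032]
tool_rot: [-3.041, -0.731, 0.048]
contact_force: [0.9, 0.6, -1.5]
opening: 0.0322
```

jog_arm --steps '[[[-0.5,1,0],[0,0,2]],[[0,0,0],[0,0,0]],[[0,0,0],[0,0,0]]]'

```text
t: 7.8
tool_pos: [0.4755, -0.1768, 0.2974]
tool_rot: [-3.05, -0.664, 0.06]
contact_force: [1.0, 0.1, -1.0]
opening: 0.0322
```

```bash
python3 - <<'E'
from h import *
ci=ctrl.camera_info("wrist"); R,p,o=tool()
m=onz(ci,313,253,p[2]-.155-.025+.005+.0018+0) # approx flange top height
print("mark in tool",R.T@(m-p))
plan([.4786,-.2355,.30],-67.6,3)
E
```

```text
mark in tool [ 2.88214124e-02 -1.34843086e-04  1.72402429e-01]
total tool shift cm [-2.17  5.46 -0.33] rot deg [-1.51  1.94  2.17]
[[np.float64(-0.7), np.float64(1.8), np.float64(-0.1)], [np.float64(-0.5), np.float64(0.6), np.float64(0.7)]]
[[np.float64(-0.7), np.float64(1.8), np.float64(-0.1)], [np.float64(-0.5), np.float64(0.6), np.float64(0.7)]]
[[np.float64(-0.7), np.float64(1.8), np.float64(-0.1)], [np.float64(-0.5), np.float64(0.6), np.float64(0.7)]]
```

jog_arm --steps '[[[-0.7,1.8,-0.1],[-0.5,0.6,0.7]],[[-0.7,1.8,-0.1],[-0.5,0.6,0.7]],[[-0.7,1.8,-0.1],[-0.5,0.6,0.7]],[[0,0,0],[0,0,0]],[[0,0,0],[0,0,0]]]'

```text
t: 8.3
tool_pos: [0.4792, -0.233, 0.2976]
tool_rot: [-3.076, -0.62, 0.004]
contact_force: [-0.0, 0.1, -0.8]
opening: 0.0322
```

```bash
python3 - <<'E'
from h import *
plan([.4781,-.2357,.295],-67.6,1)
im=ctrl.get_image("wrist")[:,:,::-1]
cv2.imwrite("pics/w6.png",im)
E
```

```text
total tool shift cm [-0.2   0.2   0.26] rot deg [-0.21  0.1   0.41]
[[np.float64(-0.2), np.float64(0.2), np.float64(0.3)], [np.float64(-0.2), np.float64(0.1), np.float64(0.4)]]
```

View pics/w6.png

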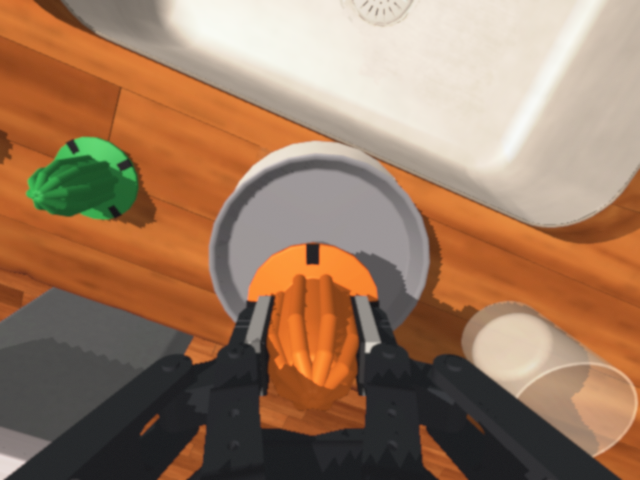

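jog_arm --steps '[[[-0.2,0.2,0.2],[-0.2,0.1,0.4]],[[0,0,0],[0,0,0]],[[0,0,0],[0,0,0]]]'

```text
t: 8.65
tool_pos: [0.4781, -0.2348, 0.2954]
tool_rot: [-3.081, -0.612, -0.0]
contact_force: [-0.5, 0.4, -1.3]
opening: 0.0321
```

```bash
python3 - <<'E'
from h import *
plan([.4781,-.2357,.295],-67.6,1)
E
```

```text
total tool shift cm [-0.03  0.08  0.04] rot deg [-0.01 -0.01  0.06]
[[np.float64(-0.0), np.float64(0.1), np.float64(0.0)], [np.float64(-0.0), np.float64(-0.0), np.float64(0.1)]]
```

jog_arm --steps '[[[0,0.1,0.6],[0,0,0]],[[0,0,0.5],[0,0,0]],[[0,0,0.4],[0,0,0]],[[0,0,0],[0,0,0]],[[0,0,0],[0,0,0]]]'

```text
t: 9.15
tool_pos: [0.4783, -0.2351, 0.2784]
tool_rot: [-3.08, -0.613, 0.001]
contact_force: [-0.0, 0.4, -0.8]
opening: 0.0323
```

```bash
python3 - <<'E'
from h import *
plan([.4781,-.2357,.275],-67.6,1)
E
```

```text
total tool shift cm [-0.04  0.05  0.34] rot deg [-0.07  0.02  0.11]
[[np.float64(-0.0), np.float64(0.0), np.float64(0.3)], [np.float64(-0.1), np.float64(0.0), np.float64(0.1)]]
```

Nose is inside the bore with no contact. Moving on down gently.

jog_arm --steps '[[[0,0.05,0.3],[0,0,0]],[[0,0,0.2],[0,0,0]],[[0,0,0.2],[0,0,0]],[[0,0,0],[0,0,0]]]'

```text
t: 9.55
tool_pos: [0.4786, -0.2358, 0.2711]
tool_rot: [-3.081, -0.613, 0.001]
contact_force: [-0.3, -0.1, -0.7]
opening: 0.0319
```

jog_arm --steps '[[[0,0,0.3],[0,0,0]],[[0,0,0.3],[0,0,0]],[[0,0,0.3],[0,0,0]],[[0,0,0],[0,0,0]]]'

```text
t: 9.95
tool_pos: [0.4785, -0.2358, 0.2614]
tool_rot: [-3.081, -0.613, 0.001]
contact_force: [0.5, -0.2, -0.6]
opening: 0.0321
```

Meshed: the underside is about 78 mm up, below the cross top at 92 mm, with no force. Continuing to the collar and then pressing.

jog_arm --steps '[[[0,0,0.2],[0,0,0]],[[0,0,0.2],[0,0,0]],[[0,0,0.2],[0,0,0]],[[0,0,0],[0,0,0]]]'

```text
t: 10.35
tool_pos: [0.4788, -0.2359, 0.2561]
tool_rot: [-3.081, -0.613, 0.001]
contact_force: [-3.0, 1.9, 3.4]
opening: 0.0323
```

jog_arm --steps '[[[0,0,0.3],[0,0,0]],[[0,0,0.3],[0,0,0]],[[0,0,0.3],[0,0,0]]]'

```text
t: 10.65
tool_pos: [0.4793, -0.2362, 0.2509]
tool_rot: [-3.08, -0.614, 0.003]
contact_force: [-8.5, 5.2, 21.9]
opening: 0.032
```

jog_arm --steps '[[[-0.07,-0.06,0.2],[0,0,0]],[[0,0,0.2],[0,0,0]]]'

```text
t: 10.85
tool_pos: [0.4793, -0.2362, 0.251]
tool_rot: [-3.079, -0.614, 0.003]
contact_force: [-8.0, 3.0, 12.2]
opening: 0.0322
```

```bash
python3 - <<'E'
from h import *
for i in range(3):
    im=ctrl.get_image(["wrist","top","scene"][i])[:,:,::-1]
    cv2.imwrite(f"pics/f{i}.png",im)
    R,p,o=tool(); print(o["t"],p,o["contact_force"],o["wrist_torque"],o["opening"])
t=cv2.imread("pics/f1.png");cv2.imwrite("pics/f1c.png",cv2.resize(t[180:300,340:500],None,fx=4,fy=4))
E
```

```text
10.9 [ 0.47927806 -0.23621244  0.25101226] [-7.26017107  4.537275   12.39916693] [ 0.71714077  1.23559179 -0.00393808] 0.032346704497835686
10.95 [ 0.47926911 -0.23623417  0.2510456 ] [-6.4705376   2.97238218 13.03601433] [0.69166139 1.20422509 0.00882702] 0.03240434328704539
11.0 [ 0.47926257 -0.23620666  0.25102041] [-6.92473173  4.18968777 11.89319564] [0.75269486 1.1527984  0.01085727] 0.032039829212339256
```

View pics/f0.png

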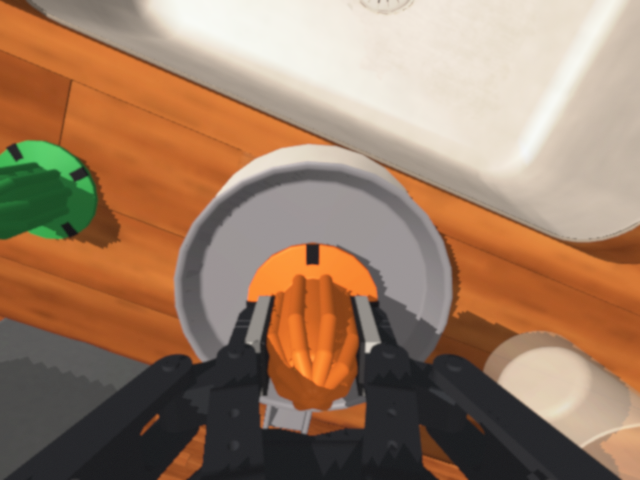

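View pics/f2.png

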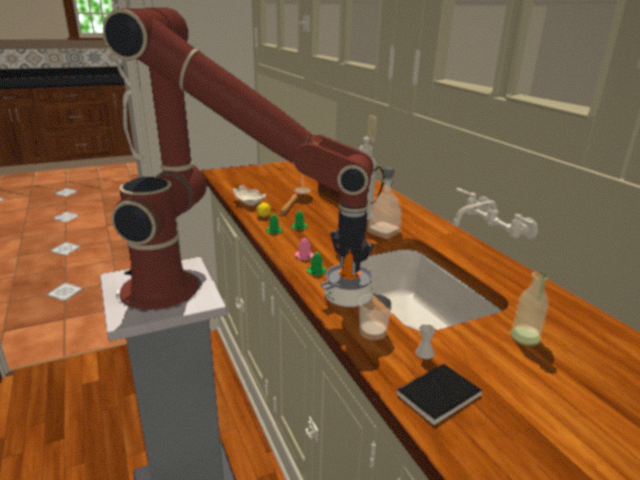

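jog_arm --steps '[[[-0.12,-0.08,0.3],[0,0,0]]]'

```text
t: 11.1
tool_pos: [0.4787, -0.2362, 0.251]
tool_rot: [-3.08, -0.614, 0.0]
contact_force: [-3.6, 4.7, 16.6]
opening: 0.0323
```

```bash
python3 - <<'E'
from h import *
for i in range(6):
    ctrl.get_image("top")
    R,p,o=tool(); print(o["t"],p,o["contact_force"],o["opening"])
E
```

```text
11.15 [ 0.4787343  -0.23619952  0.25101318] [-4.44763927  3.51855791 13.92783519] 0.03178416044675127
11.2 [ 0.47874489 -0.23617676  0.25098344] [-5.34212848  3.64251821 14.68985915] 0.031849657600527916
11.25 [ 0.47875104 -0.23616426  0.2509957 ] [-4.60050966  4.69109122 13.68982732] 0.031999231442766236
11.3 [ 0.47877144 -0.23617175  0.25102202] [-4.20247267  5.10194673 14.19260972] 0.03199857517674986
11.35 [ 0.47877374 -0.23616587  0.25102044] [-3.74440843  3.74520108 13.9644226 ] 0.032358195345258293
11.4 [ 0.47875888 -0.23616389  0.25098296] [-4.3612793   3.64247736 12.9398514 ] 0.031923449368574566
```

jog_arm --steps '[[[-0.05,-0.08,0.4],[0,0,0]]]'

```text
t: 11.5
tool_pos: [0.4789, -0.236, 0.2508]
tool_rot: [-3.081, -0.615, -0.001]
contact_force: [-10.7, 5.9, 24.4]
opening: 0.0324
```

```bash
python3 - <<'E'
from h import *
for i in range(8):
    im=ctrl.get_image("wrist")[:,:,::-1]
    R,p,o=tool(); print(o["t"],p.round(4),o["contact_force"].round(1),o["opening"])
cv2.imwrite("pics/g.png",im)
E
```

```text
11.55 [ 0.4788 -0.236   0.2509] [-7.7  5.5 19.5] 0.0322027035209949
11.6 [ 0.4788 -0.2361  0.2509] [-8.   5.6 20.6] 0.03208716107549118
11.65 [ 0.4788 -0.2361  0.2509] [-8.7  5.7 19.8] 0.03198506199176392
11.7 [ 0.4788 -0.236   0.2509] [-8.4  5.1 20.2] 0.03210142955952915
11.75 [ 0.4788 -0.2361  0.2509] [-9.   4.9 20.6] 0.032063733941279364
11.8 [ 0.4788 -0.236   0.2509] [-8.1  4.5 20.8] 0.032448473722393144
11.85 [ 0.4788 -0.236   0.2509] [-8.   5.2 20.6] 0.032151656853938525
11.9 [ 0.4788 -0.236   0.2509] [-9.5  4.9 20. ] 0.032078289563861884
```

View pics/g.png

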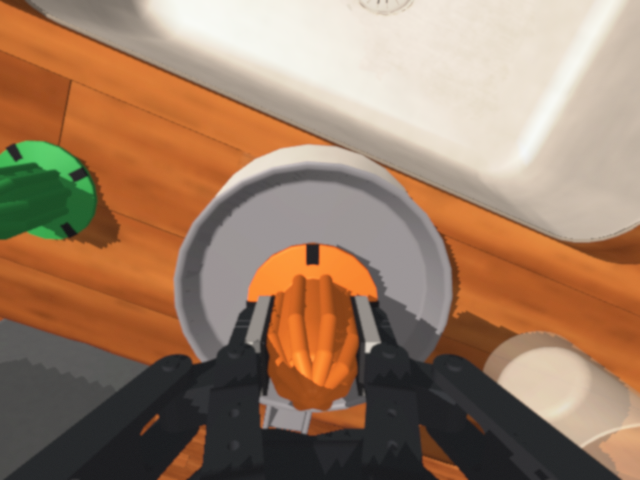

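The push holds steady at 20 N down, and the mark at (313,253) shows the reamer has not slipped in the hand. Its underside is at about 0.0677 m, so it is home on the collar with the switch at its stop. Handing in.

```bash
python3 -c "
from station import ctrl
print(ctrl.finish_job())"
```

```text
the job is handed in; nothing more can be done
None
```

I fitted the orange reamer on the juicer's drive shaft, pressed the start switch to its stop, and handed the job in at about 11.9 s with the gripper still holding and pushing. No verdict came back, so success rests on the checks below.

- **Grip and fit:** I gripped the reamer across its ribs (opening 32 mm) and turned it about 22° to line up with the cross. It slid past the top of the cross with no measurable force and reached the collar.
- **Seating:** The reamer's underside ended at about 68 mm, which is the unpressed collar height of 74 mm minus the 6 mm switch travel. I worked this out from the arm's height; I had no direct switch reading. The flange mark stayed at the same pixel, so the reamer did not slip in the gripper.
- **Push:** The downward push held steady at about 20 N over the last 0.4 s; the stop needs about 12 N.
- **Side load:** About 10 N sideways stayed on the shaft from a slight off-centre. One correction roughly halved it, but it came back when I pressed harder.
- **Bystanders:** The arm kept clear of the lemon, tumbler, jigger and muddler, and nothing looked moved in the last scene picture. I did not measure their positions again.

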